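# Tag the vent unit, fit its keyed knob and hold the vent down

## Task

Put the air vent unit out of service: take the red lock-out tag from its wooden stand, hook it over the unit's steel rail near the rail's left end, slide it along the rail without lifting it off until its hook sits centred on the yellow band, and let go of it there. Then pick up the black knob, turn it so that its white pointer points the same way as the flat of the D-shaped spindle, push it fully home on the spindle and press it on down against the spring to the stop. Finish while still gripping the knob and holding it pressed down; leave the tag hanging on the band and the pen, tape measure and hinge where they lie.

Things in the scene. Friction and masses are not known exactly. Their poses are not given: they have to be found in the camera images.
- tag: red lock-out tag, stiff hanger 125 mm tall, 60 g, upright in its stand. Origin: middle of underside; z up, y along the rail once hung. Front panel 4 x 40 mm at x -12 to -8 mm, z 0 to 70 (its neck 24 mm wide on up to the bridge); aluminium back leg 4 x 24 mm at x 8 to 12, z 45 to 85; the 16 mm channel between them is open below, closed by the bridge (z 80 to 86)
- tag_tab (a point): on the tag: middle of the grip tab above the bridge, 106 mm above the tag's origin, same axes; tab 12 mm thick (x), 24 mm wide (y), from 20 mm below to 19 mm above this point; grip it across its x faces
- hook_seat (a point): on the tag: middle of the underside of its bridge (80 mm above the tag's origin, same axes), which rests on top of the rail when the tag hangs
- tag_stand: pale wooden stand of the tag, fixed, 68 x 70 x 55 mm; origin on the worktop below its slot (5.6 mm wide, along y). The tag stands 20 mm deep in the slot, underside 10 mm above the worktop, tag origin 10 mm in +x of the stand's; draw it straight up
- vent_unit: air vent unit, fixed; origin on the worktop, z up, -x side towards the robot. Grey foot 12 mm thick; at the back (x = +70 mm) a steel rail along y on two posts; at the front (x = -50 mm, y = 0) a blue housing 76 x 76 mm, top at 52 mm, with the upright spindle
- rail_mid (a point): top of the rail at the middle of its length, 120 mm above the worktop; y along the rail to its left end (robot's left), z up. Rail 10 mm thick, free from above, posts at y -135 and +135 mm. Near the left end means hook at y above 55 mm; the post leaves room for the tag's middle up to y = 105 mm
- mark: yellow band painted round the rail, 30 mm long; origin at its middle on the rail's axis (5 mm below the rail's top), y along the rail. It lies 20 to 90 mm to the right of the rail's middle
- knob: black keyed knob, 62 mm tall, 90 g, upright on the worktop, open end down. Origin: middle of underside. Fluted body 42 mm across up to z 30.5 mm; above it a bar grip to z 62, 40 mm long (x), 14 mm thick (y), to be gripped across its y faces. The white pointer on it runs to +x. In the underside a D bore 20.8 mm across, 26 deep, its flat 6.2 mm from the axis on the +x (pointer) side
- pointer_tip (a point): on the knob: +x end of the white pointer on the bar, 20 mm from the knob's axis, 46 mm above its underside
- shaft_seat (a point): on the spindle: middle of the round black shoulder (32 mm across, 68 mm above the worktop unpressed) on which the knob's underside sits when home; z up, x to the flat side (a white line on the shoulder marks it). The steel D spindle stands 20 mm above it, 18 mm across, flat 5 mm from the axis, tip chamfered 1.5 mm. Flat towards the robot within 1.1 rad; turns stiffly (0.35 N m)
- plunger (a joint): how far the spindle is pressed down, m: 0 up, 0.008 at the stop; its spring needs 6 N to start moving and 11 N at the stop, and lifts it again when let go
- marker_pen: red and white marker pen, 135 mm long, loose bystander; origin middle of its underside
- tape_measure: yellow tape measure, 37 x 103 x 64 mm, loose bystander; origin middle of its underside
- hinge_cup: grey metal furniture hinge, 90 x 48 x 23 mm, loose bystander; origin middle of its underside
There are look-alikes about, which are no part of the job. Several things have the shape of the knob; the one meant has the colours described above.

How it is judged:
By the outcome, as a careful person would: the job done as asked, in the order asked, and still so for the second after the job is handed in, while the arm keeps its last pose, push and grip.
It also fails if it takes over 62 s, if anything falls off the work surface, if the arm or the gripper's body presses on something with over 40 N, if the wrist force passes 120 N, or if a joint passes its speed limit or range.

## Robot

A 7-joint arm with a two-finger parallel gripper is mounted at the origin on a cart in front of the work surface, level with it; the furniture and walls round the work are solid. World frame = base frame: x ahead of the robot, y to its left, z up, the work surface at z = 0. Lengths are in m, angles in rad, forces in N, time in s.
With the tool pointing down it reaches from about 0.35 to 0.9 m from the base axis. Payload 19.9 kg.
Tool frame: the origin (TCP) lies on the centre line of the jaws, within the pads' length; the fingertips stand 25 mm ahead of it and the grasp point (between the pads) lies 6 mm ahead of it; z points along the fingers, y is the line along which they close (so a half turn about z gives the same grasp; the last joint's range is limited). The gripper opens to 94 mm and grips with 3 to 60 N. Pads are 16 mm wide; open, the fingers measure 119 mm over their backs; the gripper's body (75 mm by 177 mm) begins 78 mm behind the grasp point.
Start: joints at [-1.183, 0.417, -0.01, 1.614, 0.005, 1.111, -0.053], TCP at [0.26, 0.568, 0.23] pointing down, gripper open.
Joint ranges: [-2.81, 2.81], [-0.39, 2.02], [-1.27, 1.25], [0.06, 2.57], [-1.19, 4.33], [0.19, 2], [-2.82, 2.82]. Speed limits (rad/s): [1.89, 1.89, 2.39, 2.39, 3.01, 3.01, 3.01].

## Interface

Orientations are given as a rotation vector (axis times angle).
In Python, from station import env gives the robot as it stands. Calls block until the motion is done:
- env.move_to(position, orientation): joint-space move of the TCP to a pose.
- env.line_to(position, ori=None, vel=0.15, contact_N=None): straight line of the TCP; ori=None keeps the orientation; vel is the mean speed in m/s. With contact_N (N) it stops when the force on the tool has changed by that much, and returns True; else False.
- env.movej(angles): joint-space move.
- env.set_gripper(opening, f_grip=None): opening from 0.0 (shut) to 1.0 (fully open); f_grip is the grip in N (None keeps the last); returns when the fingers have stopped.
- env.pause(seconds).
- env.ik(position, orientation): joint angles nearest the present ones, or None.
- env.read_state(): the state.
- env.capture(name): name is "scene" or "top" or "wrist"; returns (picture, depth): 400x640x3 uint8, red, green, blue; 400x640 float32, m along the optical axis (not along the pixel's ray), 0 where there is no reading.
- env.camera_info(name): a dict with "intrinsics" (3x3 intrinsics, pixels), "cam_to_world" (4x4, takes a point from camera to world coordinates); the wrist camera has in their place "mount" (4x4, takes a point from camera to tool coordinates, whose origin is the TCP and whose axes are the flange's). Camera axes: x right, y up, looking along -z (the intrinsics and any distortion apply to the point x, -y, -z); pixel columns grow to the right and rows downward; lengths in m; the calibration is good to about 2 mm. A picture is of the moment at which its call begins: read the wrist's pose just before it. camera_info takes no time and is no camera call.
A pose or a line that the arm cannot do raises env.IKError and nothing moves.
- env.close_job(): hands the job in; it is judged then, once.
The state is a dict: "t": time; "joint_positions": joint angles; "joint_velocities": joint speeds; "tau": joint torques, N m; "tcp_pos": TCP position; "tcp_rot": TCP orientation; "wrist_force": force on the tool from outside, world axes, zero at the start; "wrist_torque": the same for the moment, N m; "gripper_width": opening from 0.0 (shut) to 1.0 (fully open); "grasp_force": force on a finger pad.
Only numpy, scipy, OpenCV 4.12 (cv2) and the standard library are available. Lean on these libraries where they do the work, as an engineer would, in place of code of your own. Each camera call takes 0.05 s, during which the arm holds its last target. There are 200 camera calls.

## Working session

There is one attempt and no reset: what is moved stays moved. The work goes in short steps, each a Python script; the robot and the scene stay as the last script left them, time stands still between calls to the robot, and variables do not carry over. Pictures are saved under pics/ and viewed, at most 11 in all, crops included, and the job is handed in when it is done.

```bash
ls; mkdir -p pics; cat > h.py <<'E'
import numpy as np, cv2
from station import env
from scipy.spatial.transform import Rotation as R
def snap(n):
    s=env.read_state(); im,d=env.capture(n); i=env.camera_info(n)
    if 'mount' in i:
        T=np.eye(4);T[:3,:3]=R.from_rotvec(s['tcp_rot']).as_matrix();T[:3,3]=s['tcp_pos']; M=T@i['mount']
    else: M=i['cam_to_world']
    return im,d,np.array(i['intrinsics']),np.array(M),i
def save(tag,v):
    np.savez(f'pics/{tag}.npz',im=v[0],d=v[1],K=v[2],M=v[3]); cv2.imwrite(f'pics/{tag}.png',v[0][:,:,::-1])
def load(tag):
    z=np.load(f'pics/{tag}.npz'); return z['im'],z['d'],z['K'],z['M']
def cloud(v):
    im,d,K,M=v[:4]; r,c=np.mgrid[:400,:640]
    P=np.stack([(c-K[0,2])/K[0,0]*d,-(r-K[1,2])/K[1,1]*d,-d],-1)
    W=P@M[:3,:3].T+M[:3,3]; W[d<=0]=np.nan; return W
def ray(v,c,r,z):
    K,M=v[2],v[3]; q=M[:3,:3]@np.array([(c-K[0,2])/K[0,0],-(r-K[1,2])/K[1,1],-1]); o=M[:3,3]
    return o+q*(z-o[2])/q[2]
E
python3 - <<'E'
from h import *
for n in ('scene','top'):
    v=snap(n); save(n,v); print(n,v[4])
s=env.read_state(); print(s)
a,b=[cv2.imread(f'pics/{n}.png') for n in('scene','top')]
E
```

```text
pics
scene {'intrinsics': array([[375.64020741,   0.        , 322.79241537],
       [  0.        , 375.64020741, 200.74932495],
       [  0.        ,   0.        ,   1.        ]]), 'cam_to_world': array([[ 0.70104917,  0.54076941, -0.46486397,  0.07256925],
       [-0.7131033 ,  0.53500274, -0.4530516 , -0.51383929],
       [ 0.00370705,  0.64910748,  0.76068768,  0.86420988],
       [ 0.        ,  0.        ,  0.        ,  1.        ]])}
top {'intrinsics': array([[386.71157721,   0.        , 314.19895274],
       [  0.        , 386.71157721, 196.95461249],
       [  0.        ,   0.        ,   1.        ]]), 'cam_to_world': array([[ 0.02862546,  0.99060385, -0.13373329,  0.39652323],
       [-0.99953196,  0.0269222 , -0.01452765, -0.05712074],
       [-0.01079075,  0.13408656,  0.99091087,  1.18172047],
       [ 0.        ,  0.        ,  0.        ,  1.        ]])}
{'t': 0.1, 'joint_positions': array([-1.18250369,  0.41789517, -0.01027739,  1.61405929,  0.00470332,
        1.11071417, -0.05302931]), 'joint_velocities': array([ 5.75124606e-05, -1.29032817e-03, -3.75238650e-04, -1.48367978e-03,
        9.92799871e-04,  6.35208997e-04,  2.86365563e-04]), 'tau': array([ 6.11442101e-04, -8.52585626e+01,  6.39498197e-01, -4.26699007e+01,
       -4.88920603e-02,  1.64796930e-02,  6.07732522e-05]), 'tcp_pos': array([0.26032776, 0.56788427, 0.22992287]), 'tcp_rot': array([-6.69971630e-01, -3.06919036e+00,  1.64133152e-03]), 'wrist_force': array([ 0.07231561, -0.10029657, -1.00460094]), 'wrist_torque': array([-0.02148695,  0.03923792, -0.01579573]), 'grasp_force': 0.0, 'gripper_width': 1.0016572764205844}
```

View pics/scene.png

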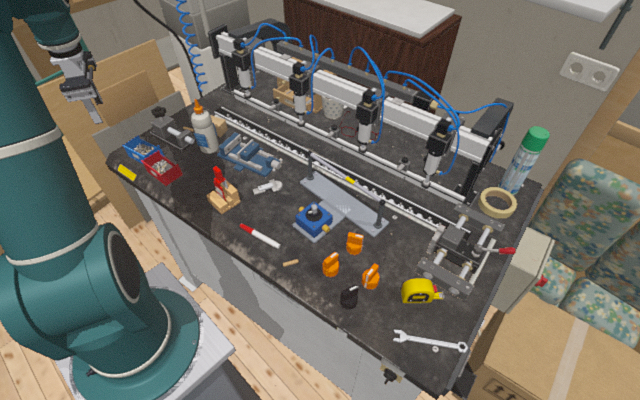

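View pics/top.png

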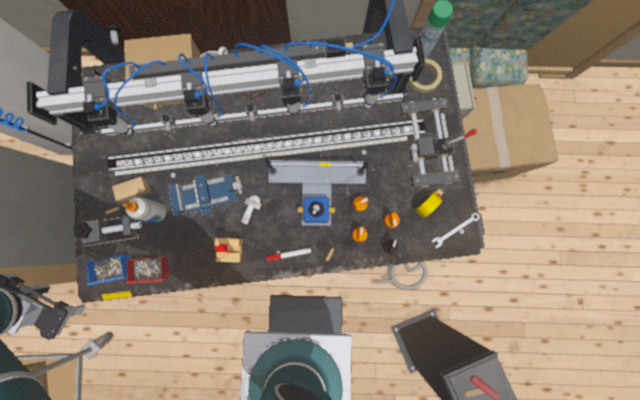

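Scene: red tag in its stand at scene (222,190)/top (225,249). Knob-shaped things at top: orange (361,203), (392,220), (360,234), black (393,243). I choose the black one, also at scene (349,296). The band is at top (325,165) and the spindle at top (316,209). Next I'll get rough positions and a close crop of the choices.

```bash
python3 - <<'E'
from h import *
v=load('top'); W=cloud(v); s=load('scene'); S=cloud(s)
for n,(c,r) in dict(tag=(222,248),stand=(233,243),knob=(393,243),spin=(316,209),band=(325,165),raill=(270,163),railr=(364,166),gantry=(240,85),extr=(260,150)).items():
    print(n,(c,r),W[r,c].round(3), W[r-3:r+4,c-3:c+4,2].max().round(3))
for n,(c,r) in dict(tag=(220,180),stand=(223,198),knob=(350,292),spin=(314,210),band=(350,180)).items():
    print(n,(c,r),S[r,c].round(3))
def crop(im,c,r,w,h,k): return cv2.resize(im[r:r+h,c:c+w,::-1],(w*k,h*k),interpolation=cv2.INTER_CUBIC)
a=crop(v[0],260,150,150,110,5); cv2.imwrite('pics/c1.png',a)
i=env.camera_info('wrist'); print(i)
E
```

```text
tag (222, 248) [0.393 0.203 0.133] 0.138
stand (233, 243) [0.407 0.191 0.054] 0.06
knob (393, 243) [ 0.421 -0.271  0.061] 0.065
spin (316, 209) [ 0.51  -0.047  0.086] 0.093
band (325, 165) [ 0.631 -0.069  0.119] 0.124
raill (270, 163) [0.633 0.085 0.12 ] 0.126
railr (364, 166) [ 0.631 -0.178  0.121] 0.126
gantry (240, 85) [nan nan nan] nan
extr (260, 150) [ 0.7    0.135 -0.   ] 0.003
tag (220, 180) [0.393 0.202 0.097]
stand (223, 198) [0.383 0.197 0.032]
knob (350, 292) [ 0.41  -0.276  0.058]
spin (314, 210) [ 0.511 -0.054  0.082]
band (350, 180) [ 0.633 -0.071  0.12 ]
{'intrinsics': array([[340.04331473,   0.        , 319.11258952],
       [  0.        , 340.04331473, 202.71954974],
       [  0.        ,   0.        ,   1.        ]]), 'mount': array([[ 3.53028190e-04,  9.58644073e-01,  2.84607480e-01,
         8.38807264e-02],
       [ 9.99999721e-01, -1.51269281e-04, -7.30882732e-04,
         8.07482026e-04],
       [-6.57604030e-04,  2.84607659e-01, -9.58643859e-01,
        -1.53611904e-01],
       [ 0.00000000e+00,  0.00000000e+00,  0.00000000e+00,
         1.00000000e+00]])}
```

View pics/c1.png

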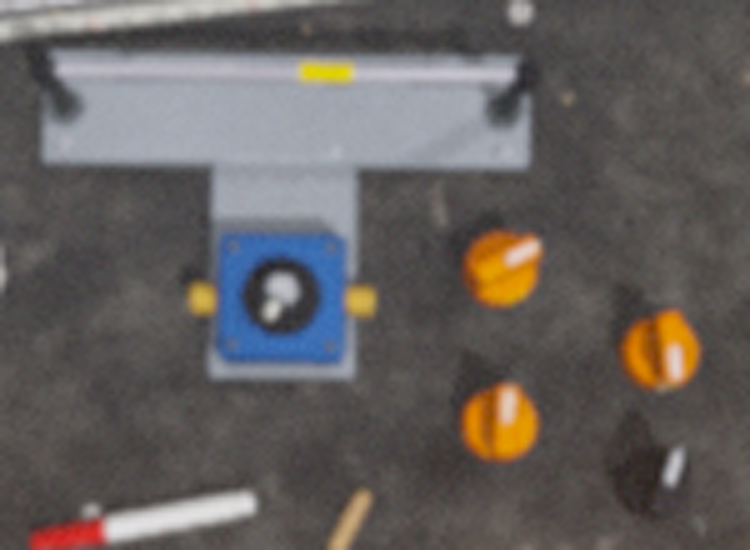

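Crop c1: the black knob with its white pointer is at crop (655,475), pointer from (670,487) to (681,450). The orange ones are at (503,265), (660,350), (500,425). The yellow band is centred at crop (327,72) and the spindle at (282,295), with the white line towards (270,310). Next come the wrist views.

```bash
cat >> h.py <<'E'
def down(yaw): # tool x at world yaw, tool z down
    return (R.from_euler('z',yaw)*R.from_euler('x',np.pi)).as_rotvec()
E
python3 - <<'E'
from h import *
for n in('top','scene'):
    W=cloud(load(n)).reshape(-1,3); m=(W[:,2]>.14)&(W[:,0]>.55)&(W[:,0]<.95)&(abs(W[:,1])<.4)
    Q=W[m]; 
    for x in np.arange(.55,.95,.05):
        k=(Q[:,0]>=x)&(Q[:,0]<x+.05); 
        if k.sum()>5: print(n,x.round(2),k.sum(),Q[k].min(0).round(3),Q[k].max(0).round(3))
t0=env.read_state()['t']
env.move_to([.40,.20,.23],down(np.pi/2)); save('w1',snap('wrist')); print(env.read_state()['t'],env.read_state()['joint_positions'].round(2))
env.move_to([.56,-.06,.25],down(np.pi/2)); save('w2',snap('wrist')); print(env.read_state()['t'],env.read_state()['joint_positions'].round(2))
env.move_to([.43,-.27,.20],down(np.pi/2)); save('w3',snap('wrist')); print(env.read_state()['t'],env.read_state()['joint_positions'].round(2))
a=[load(n)[0][:,:,::-1] for n in('w1','w2','w3')]
cv2.imwrite('pics/w12.png',np.vstack([cv2.resize(x,(480,300)) for x in a[:2]]))
E
```

```text
top 0.7 94 [0.745 0.263 0.155] [0.75  0.295 0.234]
top 0.75 1420 [ 0.75  -0.001  0.14 ] [0.8   0.4   0.317]
top 0.8 4180 [ 0.8   -0.25   0.141] [0.85  0.4   0.352]
top 0.85 5234 [ 0.85  -0.318  0.14 ] [0.9   0.398 0.354]
top 0.9 1360 [ 0.9   -0.315  0.183] [0.95  0.072 0.297]
scene 0.7 92 [0.745 0.259 0.172] [0.75  0.299 0.232]
scene 0.75 1430 [ 0.75  -0.003  0.14 ] [0.8   0.4   0.315]
scene 0.8 3276 [ 0.8  -0.25  0.14] [0.85  0.4   0.352]
scene 0.85 4610 [ 0.85  -0.319  0.14 ] [0.9   0.397 0.353]
scene 0.9 933 [ 0.9   -0.314  0.145] [0.95  0.08  0.296]
1.6083 [-0.89  0.1   0.38  2.04 -0.04  1.01 -0.49]
2.825 [-0.47  0.34  0.65  1.77 -0.22  1.11  0.25]
3.8667 [-0.14  0.31  0.76  1.95 -0.25  0.98  0.74]
```

View pics/w12.png

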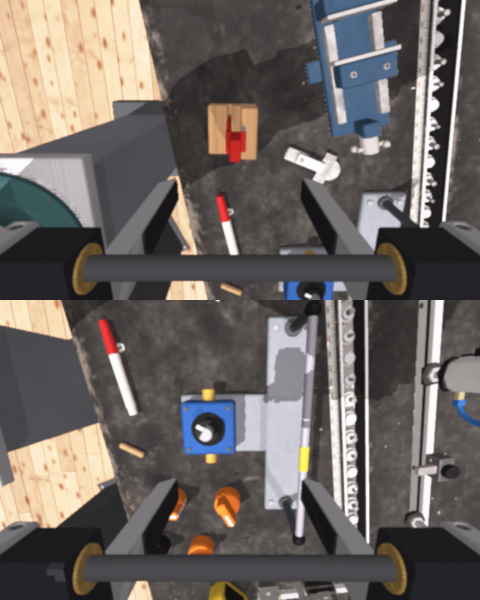

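View pics/w3.png

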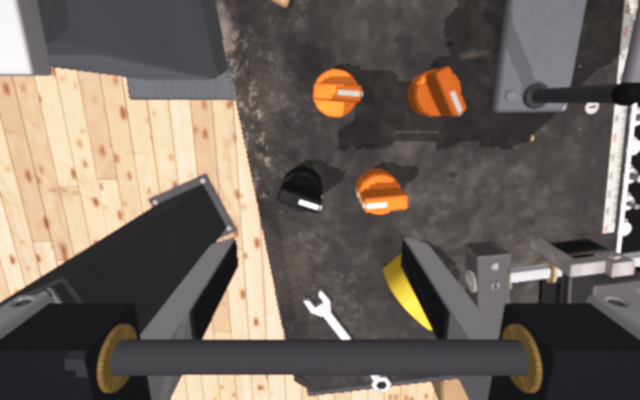

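w1 shows the tag tab at about full-res (313,190), and w2 the spindle at (275,173) and the band at (405,213). w3 shows the black knob at (302,190) with its pointer ending near (322,208), and the tag's orientation is clear. Now the fine measurements.

```bash
python3 - <<'E'
from h import *
def rect(P): 
    r=cv2.minAreaRect((P[:,:2]*1000).astype(np.float32)); return np.round(r[0],1),np.round(r[1],1),round(r[2],1),len(P),P[:,2].round(3).min(),P[:,2].round(3).max(),'med',np.median(P,0).round(4)
for n in('w1','top','scene'):
    v=load(n);W=cloud(v);im=v[0].astype(int)
    red=(im[...,0]>110)&(im[...,1]<70)&(im[...,2]<70)
    near=np.hypot(W[...,0]-.39,W[...,1]-.2)<.07
    print(n,'tabtop',rect(W[red&near&(W[...,2]>.127)]))
    print(n,'stand',rect(W[near&~red&(W[...,2]>.045)&(W[...,2]<.06)]))
for n in('w2','top','scene'):
    v=load(n);W=cloud(v);im=v[0].astype(int)
    yel=(im[...,0]>150)&(im[...,1]>130)&(im[...,2]<90)
    k=yel&(W[...,2]>.1)&(W[...,2]<.13)&(abs(W[...,0]-.63)<.04)&(abs(W[...,1]+.05)<.12)
    if k.sum(): print(n,'band',rect(W[k]))
    rl=(W[...,2]>.113)&(W[...,2]<.126)&(abs(W[...,0]-.63)<.03)&(abs(W[...,1]+.05)<.13)
    Q=W[rl]; p=np.polyfit(Q[:,1],Q[:,0],1); print(' rail',p.round(4),'z',np.percentile(Q[:,2],[10,50,90,98]).round(4),Q[:,1].min().round(3),Q[:,1].max().round(3))
    hs=(np.hypot(W[...,0]-.51,W[...,1]+.05)<.06)&(abs(W[...,2]-.052)<.004); print(' housing',rect(W[hs]))
    near=np.hypot(W[...,0]-.51,W[...,1]+.05)<.03
    for lo,hi in((.064,.073),(.083,.095)):
        k=near&(W[...,2]>lo)&(W[...,2]<hi); print(' spin',lo,rect(W[k]))
    wh=near&(W[...,2]>.062)&(W[...,2]<.074)&(im.min(-1)>140)
    if wh.sum()>2: print(' white',rect(W[wh]))
for n in('w3','top','scene'):
    v=load(n);W=cloud(v);im=v[0].astype(int)
    near=np.hypot(W[...,0]-.415,W[...,1]+.274)<.035
    print(n,'bartop',rect(W[near&(W[...,2]>.057)&(W[...,2]<.066)]),'\n body',rect(W[near&(W[...,2]>.02)&(W[...,2]<.035)]))
    wh=near&(W[...,2]>.03)&(im.min(-1)>130)
    print(' pointer',rect(W[wh]))
def crop(n,c,r,w,h,k): return cv2.resize(load(n)[0][r-h//2:r+h//2,c-w//2:c+w//2,::-1],(w*k,h*k),interpolation=cv2.INTER_CUBIC)
a=[crop('w1',313,180,80,100,5),crop('w2',275,173,50,100,5)[:,:], crop('w3',302,190,60,100,5)[:,:]]
b=np.hstack(a)
cv2.imwrite('pics/c2.png',b[:, :800] if b.shape[1]<=800 else cv2.resize(b,(800,int(500*800/b.shape[1])))); print(b.shape)
E
```

```text
w1 tabtop (array([395.4, 212.8]), array([23.9, 11.6]), 89.8, 467, np.float64(0.127), np.float64(0.137), 'med', array([0.395 , 0.214 , 0.1341]))
w1 stand (array([403.6, 212.5]), array([70. , 39.8]), 89.2, 1303, np.float64(0.046), np.float64(0.059), 'med', array([0.4141, 0.2192, 0.0542]))
top tabtop (array([395. , 209.3]), array([10.7, 25. ]), 1.6, 39, np.float64(0.13), np.float64(0.138), 'med', array([0.3946, 0.2074, 0.1347]))
top stand (array([402.7, 208.8]), array([37.5, 70.5]), 1.6, 164, np.float64(0.047), np.float64(0.06), 'med', array([0.4129, 0.2024, 0.0552]))
scene tabtop (array([394.7, 211.1]), array([27.4, 11.6]), 85.4, 38, np.float64(0.129), np.float64(0.139), 'med', array([0.394 , 0.2077, 0.1339]))
scene stand (array([401.6, 203.1]), array([41.3, 60.7]), 0.0, 136, np.float64(0.045), np.float64(0.06), 'med', array([0.4064, 0.1977, 0.0543]))
w2 band (array([636.5, -67. ]), array([11.1, 29. ]), 0.6, 168, np.float64(0.115), np.float64(0.121), 'med', array([ 0.6383, -0.0666,  0.1182]))
 rail [-0.0116  0.6344] z [0.1161 0.1186 0.12   0.1211] -0.18 0.08
 housing (array([516.5, -44
[... 2784 characters left out ...]
 36.9]), 58.8, 81, np.float64(0.024), np.float64(0.034), 'med', array([ 0.4128, -0.262 ,  0.0296]))
 pointer (array([ 420.5, -274.4]), array([ 6.9, 18.3]), 74.3, 18, np.float64(0.059), np.float64(0.065), 'med', array([ 0.4206, -0.2738,  0.0614]))
scene bartop (array([ 412.3, -271.4]), array([14. , 39.9]), 70.3, 96, np.float64(0.057), np.float64(0.064), 'med', array([ 0.4106, -0.2715,  0.0612])) 
 body (array([ 407.8, -272. ]), array([33.6, 42. ]), 20.7, 121, np.float64(0.02), np.float64(0.035), 'med', array([ 0.4042, -0.2813,  0.029 ]))
 pointer (array([ 421., -274.]), array([ 5. , 17.6]), 76.4, 17, np.float64(0.06), np.float64(0.064), 'med', array([ 0.4202, -0.2737,  0.0626]))
(500, 950, 3)
```

View pics/c2.png

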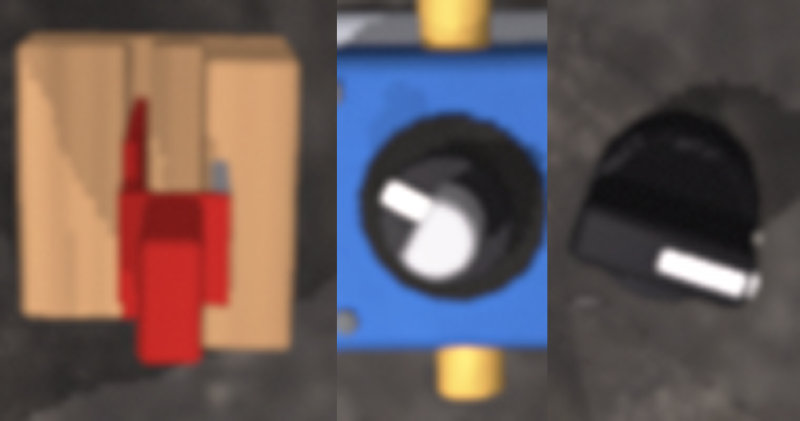

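The crops show the tag's bridge and leg on the +x side, tag yaw about 0. The spindle's white line points towards the robot and left, and the knob's pointer is clear at its bar's +x end. Now I'll grasp the tag, draw it up and hook it on.

```bash
python3 - <<'E'
from h import *
st=lambda m:print(m,{k:np.round(env.read_state()[k],4) for k in('t','tcp_pos','wrist_force','gripper_width','grasp_force')})
o=down(np.pi/2)
env.move_to([.395,.211,.24],o); env.set_gripper(.45,25)
print(env.line_to([.395,.211,.125],vel=.12,contact_N=8)); st('down')
env.set_gripper(0,25); st('grip')
env.line_to([.395,.211,.27],vel=.12); st('up')
save('t1',snap('top'))
o2=down(np.pi/2+.012)
env.move_to([.634-.012*.037,.037,.27],o2); st('over')
save('w4',snap('wrist')); save('t2',snap('scene'))
cv2.imwrite('pics/m4.png',np.vstack([cv2.resize(load('w4')[0],(480,300)),cv2.resize(load('t2')[0][100:300,220:460],(480,300))])[:,:,::-1])
E
```

```text
False
down {'t': np.float64(7.6667), 'tcp_pos': array([0.3953, 0.2112, 0.1255]), 'wrist_force': array([-0.2728,  0.3995, -0.1884]), 'gripper_width': np.float64(0.4497), 'grasp_force': np.float64(0.0)}
grip {'t': np.float64(8.2417), 'tcp_pos': array([0.395 , 0.211 , 0.1251]), 'wrist_force': array([-0.9928,  0.1743,  2.4502]), 'gripper_width': np.float64(0.1289), 'grasp_force': np.float64(24.9973)}
up {'t': np.float64(9.6), 'tcp_pos': array([0.3948, 0.2108, 0.2694]), 'wrist_force': array([-0.5397,  0.5083, -0.1668]), 'gripper_width': np.float64(0.1227), 'grasp_force': np.float64(24.9968)}
over {'t': np.float64(10.7833), 'tcp_pos': array([0.6331, 0.0382, 0.2698]), 'wrist_force': array([-0.747 ,  0.5032, -1.0202]), 'gripper_width': np.float64(0.1225), 'grasp_force': np.float64(24.9969)}
```

View pics/m4.png

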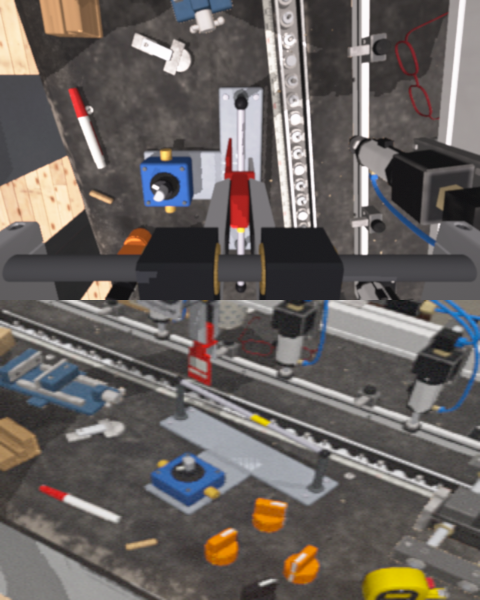

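The tag is held upright above the rail's left half: wrist view tag (240,195), rail below it. I'll lower it to contact and slide it along.

```bash
python3 - <<'E'
from h import *
st=lambda m:print(m,{k:np.round(env.read_state()[k],4) for k in('t','tcp_pos','wrist_force','gripper_width','grasp_force')})
X=lambda y:.634-.012*y
env.line_to([X(.037),.037,.19],vel=.12,contact_N=8); st('mid')
c=env.line_to([X(.037),.037,.148],vel=.03,contact_N=4); st(f'contact {c}')
z=env.read_state()['tcp_pos'][2]
save('s1',snap('scene')); save('t3',snap('top'))
def rep(v,n):
    W=cloud(v);im=v[0].astype(int)
    red=(im[...,0]>110)&(im[...,1]<70)&(im[...,2]<70)
    Q=W[red&(abs(W[...,0]-.63)<.05)&(W[...,1]>-.15)&(W[...,1]<.1)&(W[...,2]>.03)]
    if len(Q): print(n,len(Q),Q.min(0).round(3),Q.max(0).round(3))
rep(load('s1'),'scene');rep(load('t3'),'top')
cv2.imwrite('pics/m5.png',np.hstack([cv2.resize(load(n)[0][r:r+75,c:c+75],(400,400),interpolation=cv2.INTER_CUBIC) for n,r,c in(('s1',130,280),('t3',130,240))])[:,:,::-1])
E
```

```text
mid {'t': np.float64(11.7), 'tcp_pos': array([0.6339, 0.037 , 0.1907]), 'wrist_force': array([ 0.0682, -0.075 , -0.9988]), 'gripper_width': np.float64(0.1303), 'grasp_force': np.float64(24.9968)}
contact True {'t': np.float64(12.7667), 'tcp_pos': array([0.6335, 0.037 , 0.1549]), 'wrist_force': array([-1.3757, -1.6266,  6.5466]), 'gripper_width': np.float64(0.128), 'grasp_force': np.float64(25.0008)}
scene 136 [0.619 0.016 0.043] [0.643 0.054 0.166]
```

View pics/m5.png

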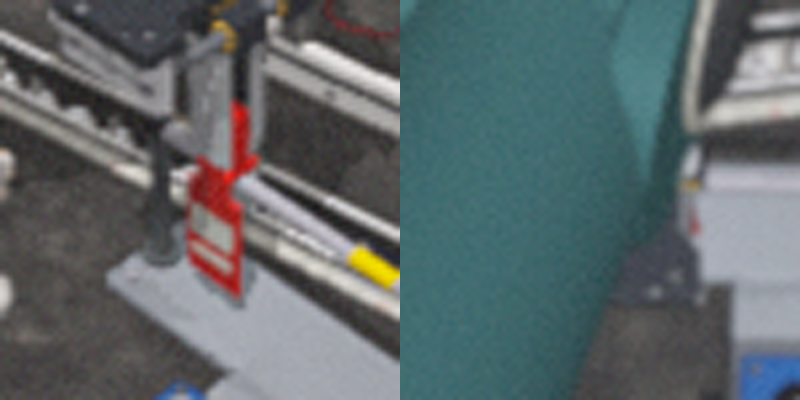

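The tag is seated on the rail near the left end: scene crop hook at (235,175), band further right at (370,262). Now the slide.

```bash
python3 - <<'E'
from h import *
st=lambda m:print(m,{k:np.round(env.read_state()[k],4) for k in('t','tcp_pos','wrist_force','gripper_width','grasp_force')})
X=lambda y:.634-.012*y
env.line_to([X(-.0677),-.0677,.1548],vel=.05); st('slid')
save('s2',snap('scene')); save('t4',snap('top')); save('w5',snap('wrist'))
for n in('s2','t4','w5'):
    v=load(n);W=cloud(v);im=v[0].astype(int)
    red=(im[...,0]>110)&(im[...,1]<70)&(im[...,2]<70); yel=(im[...,0]>150)&(im[...,1]>130)&(im[...,2]<90)
    for m in(red,yel):
        Q=W[m&(abs(W[...,0]-.63)<.05)&(W[...,1]>-.15)&(W[...,1]<.1)&(W[...,2]>.03)]
        if len(Q): print(n,len(Q),Q.min(0).round(4),Q.max(0).round(4))
cv2.imwrite('pics/m6.png',np.hstack([cv2.resize(load(n)[0][r:r+75,c:c+75],(400,400),interpolation=cv2.INTER_CUBIC) for n,r,c in(('s2',150,315),('w5',205,280))])[:,:,::-1])
E
```

```text
slid {'t': np.float64(15.1083), 'tcp_pos': array([ 0.6349, -0.0678,  0.1549]), 'wrist_force': array([-0.7098,  2.7975,  4.3312]), 'gripper_width': np.float64(0.1263), 'grasp_force': np.float64(25.0006)}
s2 153 [ 0.6202 -0.0887  0.0406] [ 0.6435 -0.0507  0.1653]
s2 8 [ 0.6043 -0.0965  0.118 ] [ 0.6422 -0.0786  0.2471]
w5 2137 [ 0.5805 -0.0777  0.0469] [ 0.6455 -0.0326  0.251 ]
w5 61 [ 0.5821 -0.0545  0.116 ] [ 0.6398 -0.0396  0.2386]
```

View pics/m6.png

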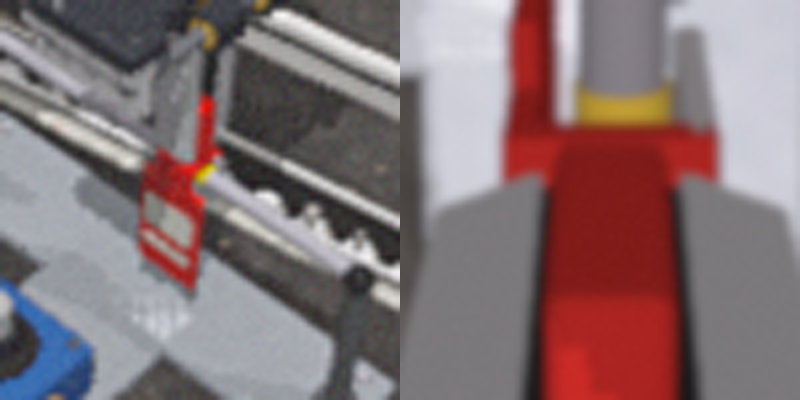

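Scene crop: the tag hangs with band yellow showing to its right (205,172). Wrist crop: band edge at row ~87 and bridge edge at row ~128 (col 625). I'll convert these to mm.

```bash
python3 - <<'E'
from h import *
v=load('w5'); im=v[0].astype(int)
for r in range(216,234): print(r,im[r,322],ray(v,322,r,.120)[:2].round(4))
s=load('s2'); w2=load('w2'); i2=w2[0].astype(int)
y=(i2[...,0]>150)&(i2[...,1]>130)&(i2[...,2]<90); y[:190]=0;y[235:]=0;y[:,:385]=0;y[:,425:]=0
rr=np.where(y.any(1))[0]; print(rr.min(),rr.max(),[ray(w2,405,q,.12)[1].round(4) for q in(rr.min()-.5,rr.max()+.5)])
E
```

```text
216 [132 127 134] [ 0.6361 -0.0475]
217 [132 126 134] [ 0.6361 -0.0481]
218 [132 126 134] [ 0.6361 -0.0487]
219 [132 127 134] [ 0.6361 -0.0494]
220 [133 127 135] [ 0.6361 -0.05  ]
221 [133 127 134] [ 0.6361 -0.0506]
222 [142 130 123] [ 0.6361 -0.0512]
223 [164 140  93] [ 0.6361 -0.0518]
224 [184 152  63] [ 0.6362 -0.0525]
225 [191 157  53] [ 0.6362 -0.0531]
226 [189 153  51] [ 0.6362 -0.0537]
227 [174 129  45] [ 0.6362 -0.0544]
228 [150  88  35] [ 0.6362 -0.055 ]
229 [136  47  27] [ 0.6362 -0.0556]
230 [140  30  26] [ 0.6362 -0.0562]
231 [143  31  29] [ 0.6362 -0.0569]
232 [136  29  26] [ 0.6362 -0.0575]
233 [129  26  25] [ 0.6362 -0.0582]
196 227 [np.float64(-0.0514), np.float64(-0.0808)]
```

The gap is 3.2 mm against the nominal 3.0 mm, so the hook is centred to about 0.2 mm. I'll release, then take views of the spindle and knob at the second yaw. That cancels the wrist camera's mount error.

```bash
python3 - <<'E'
from h import *
st=lambda m:print(m,{k:np.round(env.read_state()[k],4) for k in('t','tcp_pos','wrist_force','gripper_width','grasp_force','joint_positions')})
p=env.read_state()['tcp_pos']
env.line_to([p[0],p[1],.1555],vel=.02); env.set_gripper(.3,55); st('open')
env.line_to([p[0],p[1],.28],vel=.12); st('up'); save('s3',snap('scene'))
y=-.325
env.move_to([.515,-.046,.25],down(y)); save('w6',snap('wrist')); st('v')
env.move_to([.414,-.270,.20],down(y)); save('w7',snap('wrist')); st('v')
def rect(P): 
    r=cv2.minAreaRect((P[:,:2]*1000).astype(np.float32)); return np.round(r[0],1),np.round(r[1],1),round(r[2],1),len(P)
for n in('w2','w6'):
    v=load(n);W=cloud(v);im=v[0].astype(int)
    near=np.hypot(W[...,0]-.515,W[...,1]+.046)
    hs=(near<.06)&(abs(W[...,2]-.052)<.004); print(n,'housing',rect(W[hs]))
    for lo,hi in((.064,.071),(.084,.095)):
        k=(near<.03)&(W[...,2]>lo)&(W[...,2]<hi); print(' spin',lo,rect(W[k]))
        P=W[k&(im.min(-1)>150)]; print('  white',len(P),P.mean(0).round(4) if len(P) else '')
for n in('w3','w7'):
    v=load(n);W=cloud(v);im=v[0].astype(int)
    near=np.hypot(W[...,0]-.413,W[...,1]+.271)<.035
    print(n,'bartop',rect(W[near&(W[...,2]>.0575)&(W[...,2]<.066)]))
v=load('s3');W=cloud(v);im=v[0].astype(int)
red=(im[...,0]>110)&(im[...,1]<70)&(im[...,2]<70)
Q=W[red&(abs(W[...,0]-.63)<.05)&(abs(W[...,1]+.07)<.08)&(W[...,2]>.03)]; print('tag',Q.min(0).round(3),Q.max(0).round(3))
f=lambda n,c,r:cv2.resize(load(n)[0][r-40:r+40,c-40:c+40],(400,400),interpolation=cv2.INTER_CUBIC)
def px(n,P):
    v=load(n);q=v[3][:3,:3].T@(np.array(P)-v[3][:3,3]); K=v[2]; return int(K[0,2]-q[0]/q[2]*K[0,0]),int(K[1,2]+q[1]/q[2]*K[1,1])
g=np.hstack([f('w6',*px('w6',(.515,-.046,.08))),f('w7',*px('w7',(.413,-.271,.05)))])
cv2.imwrite('pics/m7.png',g[:,:,::-1]); print(px('w6',(.515,-.046,.08)),px('w7',(.413,-.271,.05)))
E
```

```text
open {'t': np.float64(15.9917), 'tcp_pos': array([ 0.6349, -0.0678,  0.1555]), 'wrist_force': array([-0.2123,  0.1266, -0.187 ]), 'gripper_width': np.float64(0.2992), 'grasp_force': np.float64(0.0), 'joint_positions': array([-0.4138,  0.6042,  0.6693,  1.6616, -0.4239,  1.0271,  0.4053])}
up {'t': np.float64(17.1833), 'tcp_pos': array([ 0.6346, -0.0678,  0.2792]), 'wrist_force': array([-0.2877, -0.5905, -1.2074]), 'gripper_width': np.float64(0.302), 'grasp_force': np.float64(0.0), 'joint_positions': array([-0.4568,  0.4867,  0.7337,  1.5384, -0.3357,  1.2488,  0.3388])}
v {'t': np.float64(18.9167), 'tcp_pos': array([ 0.5152, -0.0461,  0.25  ]), 'wrist_force': array([-0.2837, -0.8866, -0.4912]), 'gripper_width': np.float64(0.2998), 'grasp_force': np.float64(0.0), 'joint_positions': array([-0.9238,  0.4157,  1.2124,  1.8833, -0.4288,  1.1416, -1.4485])}
v {'t': np.float64(19.95), 'tcp_pos': array([ 0.4151, -0.2689,  0.2001]), 'wrist_force': array([0.7312, 0.6601, 0.1199]), 'gripper_width': np.float64(0.3012), 'grasp_force': np.float64(0.0), 'joint_positions': array([-0.3954,  0.3988,  1.1205,  1.9888, -0.4246,  1.0139, -0.9668])}
w2 housing (array([516.5, -44.1]), array([75.1, 75.4]), 0.8, 4062)
 spin 0.064 (array([516.2, -44. ]), array([30.5, 30.4]), 88.1, 477)
  white 77 [ 0.507  -0.0414  0.0677]
 spin 0.084 (array([518. , -45.3]), array([17.6, 13.8]), 59.7, 234)
  white 214 [ 0.5172 -0.0452  0.0871]
w6 housing (array([516.3, -45.4]), array([74.9, 74.8]), 0.9, 3933)
 spin 0.064 (array([516. , -45.1]), array([30.6, 31.1]), 71.7, 459)
  white 39 [ 0.5053 -0.0394  0.0678]
 spin 0.084 (array([517.7, -46.1]), array([17.7, 13.7]), 62.5, 226)
  white 216 [ 0.5173 -0.0459  0.087 ]
w3 bartop (array([ 413.6, -269.4]), array([14.3, 40.4]), 71.6, 656)
w7 bartop (array([ 413.2, -270.3]), array([12.8, 40.8]), 71.4, 636)
tag [ 0.62  -0.089  0.04 ] [ 0.643 -0.05   0.166]
(320, 189) (322, 196)
```

View pics/m7.png

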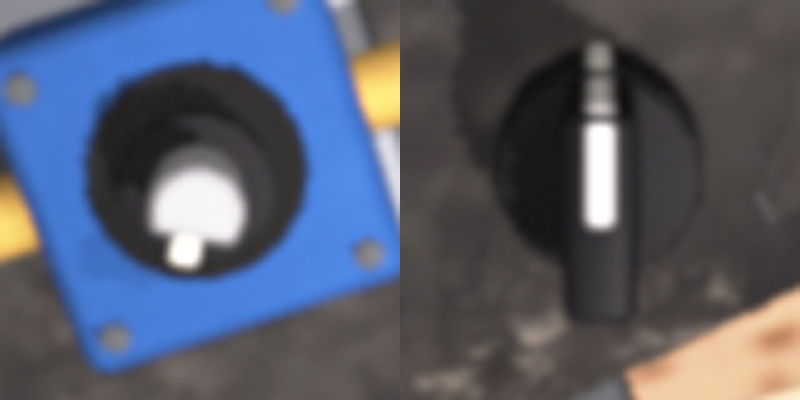

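Left crop: the spindle's D top is at (198,205), flat facing down-left, white line at (185,250). Right crop: the black knob's white pointer points straight up along tool x, so the yaw is correct. I'll grasp the knob and fit the D shape for the flat angle.

```bash
python3 - <<'E'
from h import *
from scipy.optimize import least_squares
st=lambda m:print(m,{k:np.round(env.read_state()[k],4) for k in('t','tcp_pos','wrist_force','gripper_width','grasp_force','joint_positions')})
for n,ctr in(('w2',(.518,-.045)),('w6',(.518,-.046))):
    v=load(n);W=cloud(v);im=v[0].astype(int)
    m=((np.hypot(W[...,0]-ctr[0],W[...,1]-ctr[1])<.016)&(W[...,2]>.083)&(W[...,2]<.095)).astype(np.uint8)
    c=max(cv2.findContours(m,cv2.RETR_EXTERNAL,cv2.CHAIN_APPROX_NONE)[0],key=len)[:,0]
    P=np.array([ray(v,a,b,.088)[:2] for a,b in c])*1000
    def f(q):
        d=P-q[:2]; return np.maximum(np.hypot(*d.T)-q[3],d@[np.cos(q[2]),np.sin(q[2])]-q[4])
    s=least_squares(f,[ctr[0]*1e3,ctr[1]*1e3,2.6,8.5,4.5],loss='soft_l1',f_scale=.3); print(n,s.x.round(2),np.degrees(s.x[2]).round(1),s.cost.round(2),len(P))
k=[.413,-.2704]; o=down(-.321)
env.set_gripper(.5,55)
env.line_to([*k,.12],ori=o,vel=.12); print(env.line_to([*k,.060],vel=.08,contact_N=8)); st('down')
env.set_gripper(0,55); st('grip')
env.line_to([*k,.20],vel=.12); st('up')
for yw in(2.58,2.63): print(env.ik([.5155,-.0453,.20],down(yw)))
E
```

```text
w2 [516.42 -43.83   2.62   8.77   4.34] 150.0 1.44 48
w6 [516.7  -45.5    2.65   8.61   4.68] 151.8 1.79 51
False
down {'t': np.float64(22.1833), 'tcp_pos': array([ 0.4131, -0.2706,  0.0603]), 'wrist_force': array([ 0.1362, -0.7094,  0.0503]), 'gripper_width': np.float64(0.5007), 'grasp_force': np.float64(0.0), 'joint_positions': array([-0.1729,  0.6043,  0.8705,  2.0853, -0.6812,  0.7613, -0.7608])}
grip {'t': np.float64(22.8), 'tcp_pos': array([ 0.413 , -0.2704,  0.06  ]), 'wrist_force': array([-0.009 ,  0.4404,  0.0177]), 'gripper_width': np.float64(0.1442), 'grasp_force': np.float64(54.9976), 'joint_positions': array([-0.1728,  0.6046,  0.8701,  2.0857, -0.6815,  0.7611, -0.7607])}
up {'t': np.float64(24.1167), 'tcp_pos': array([ 0.4127, -0.2702,  0.1995]), 'wrist_force': array([-0.0326,  0.5426, -0.1778]), 'gripper_width': np.float64(0.1473), 'grasp_force': np.float64(54.997), 'joint_positions': array([-0.3921,  0.3975,  1.1209,  1.9917, -0.4231,  1.0124, -0.9611])}
[-0.37117212  0.27984083  0.47156291  1.9241244  -0.15246306  0.97227726
  1.18008256]
[-0.36393904  0.27891733  0.4628159   1.92390631 -0.14935999  0.97205257
  1.22713207]
```

Flat at 151° (2.635 rad), spindle axis at about (0.5158, -0.0453). Going to insert.

```bash
python3 - <<'E'
from h import *
st=lambda m:print(m,{k:np.round(env.read_state()[k],4) for k in('t','tcp_pos','wrist_force','wrist_torque','gripper_width')})
p=[.5158,-.0453]; o=down(2.635)
env.move_to([*p,.20],o); st('over')
env.line_to([*p,.155],vel=.12,contact_N=8); st('above')
c=env.line_to([*p,.131],vel=.03,contact_N=5); st(f'insert {c}')
save('s5',snap('scene'))
E
```

```text
over {'t': np.float64(26.0917), 'tcp_pos': array([ 0.5157, -0.0457,  0.1999]), 'wrist_force': array([ 0.383 ,  0.5829, -0.9599]), 'wrist_torque': array([-0.0093,  0.0398,  0.0285]), 'gripper_width': np.float64(0.1431)}
above {'t': np.float64(26.6167), 'tcp_pos': array([ 0.5159, -0.0455,  0.1553]), 'wrist_force': array([-0.4992,  0.097 , -0.6622]), 'wrist_torque': array([-0.0297, -0.0714,  0.02  ]), 'gripper_width': np.float64(0.1431)}
insert False {'t': np.float64(27.5667), 'tcp_pos': array([ 0.5159, -0.0454,  0.1311]), 'wrist_force': array([ 0.3905, -0.2877, -0.7953]), 'wrist_torque': array([-0.0077,  0.017 , -0.0016]), 'gripper_width': np.float64(0.1448)}
```

It went in freely with no side force. Next I'll press down to the stop.

```bash
python3 - <<'E'
from h import *
st=lambda m:print(m,{k:np.round(env.read_state()[k],4) for k in('t','tcp_pos','wrist_force','wrist_torque','gripper_width','grasp_force')})
p=[.5158,-.0453]
for z in(.1295,.1275,.125,.122): 
    env.line_to([*p,z],vel=.03,contact_N=25); st(z)
c=env.line_to([*p,.112],vel=.015,contact_N=14); st(f'stop {c}')
env.pause(.3); st('hold'); save('s6',snap('scene')); save('w8',snap('wrist'))
f=lambda n,c,r,w:cv2.resize(load(n)[0][r-w:r+w,c-w:c+w],(400,400),interpolation=cv2.INTER_CUBIC)
cv2.imwrite('pics/m8.png',np.hstack([f('s6',330,190,60),f('w8',320,220,120)])[:,:,::-1])
E
```

```text
0.1295 {'t': np.float64(27.8667), 'tcp_pos': array([ 0.5158, -0.0453,  0.1295]), 'wrist_force': array([ 0.4152,  0.2782, -1.7869]), 'wrist_torque': array([ 0.0265, -0.0145, -0.0403]), 'gripper_width': np.float64(0.1422), 'grasp_force': np.float64(54.997)}
0.1275 {'t': np.float64(28.1167), 'tcp_pos': array([ 0.516 , -0.0453,  0.1277]), 'wrist_force': array([-0.8521,  0.7046,  3.8602]), 'wrist_torque': array([-0.0008, -0.018 , -0.0356]), 'gripper_width': np.float64(0.1462), 'grasp_force': np.float64(55.0001)}
0.125 {'t': np.float64(28.3667), 'tcp_pos': array([ 0.516 , -0.0454,  0.1252]), 'wrist_force': array([ 0.417 , -0.3074,  4.6123]), 'wrist_torque': array([ 0.0005, -0.0463, -0.0764]), 'gripper_width': np.float64(0.145), 'grasp_force': np.float64(55.0008)}
0.122 {'t': np.float64(28.6167), 'tcp_pos': array([ 0.5161, -0.0453,  0.1222]), 'wrist_force': array([-0.5529,  0.1367,  7.7572]), 'wrist_torque': array([ 0.0388,  0.158 , -0.0276]), 'gripper_width': np.float64(0.1465), 'grasp_force': np.float64(55.0018)}
stop True {'t': np.float64(28.9833), 'tcp_pos': array([ 0.5162, -0.0454,  0.1198]), 'wrist_force': array([-3.496 ,  0.5183, 14.4786]), 'wrist_torque': array([0.1918, 0.8974, 0.0302]), 'gripper_width': np.float64(0.1472), 'grasp_force': np.float64(55.0054)}
hold {'t': np.float64(29.2833), 'tcp_pos': array([ 0.5162, -0.0454,  0.1198]), 'wrist_force': array([-3.7388, -0.7781, 14.6282]), 'wrist_torque': array([ 0.0715,  1.0685, -0.0248]), 'gripper_width': np.float64(0.1464), 'grasp_force': np.float64(55.0056)}
```

View pics/m8.png

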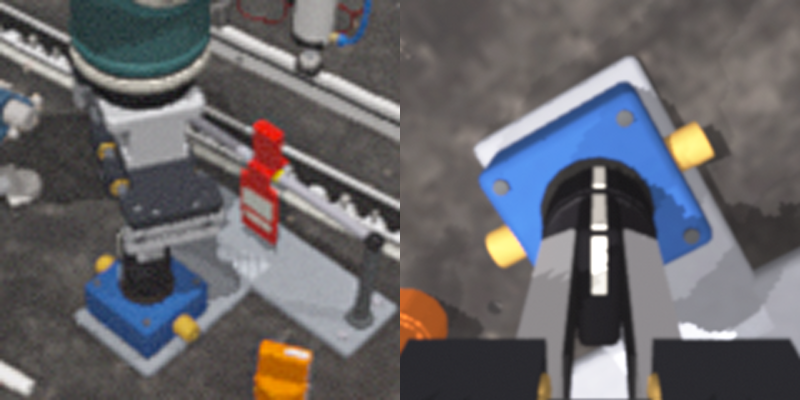

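The tag hangs on the band (scene crop 265,175). The knob is home, with its pointer (600,265) in line with the shoulder's white line (598,178). The force jump at TCP 0.1198 matches the stop. I'll add a little push for margin and hand in.

```bash
python3 - <<'E'
from h import *
st=lambda m:print(m,{k:np.round(env.read_state()[k],4) for k in('t','tcp_pos','wrist_force','wrist_torque','grasp_force')})
p=env.read_state()['tcp_pos']
c=env.line_to([.5160,-.0454,p[2]-.003],vel=.01,contact_N=8); st(c)
env.pause(.5); st('hold')
print(env.close_job())
E
```

```text
True {'t': np.float64(29.5917), 'tcp_pos': array([ 0.5163, -0.0454,  0.1198]), 'wrist_force': array([-4.6649,  0.719 , 16.7849]), 'wrist_torque': array([0.1655, 1.3982, 0.0247]), 'grasp_force': np.float64(55.0063)}
hold {'t': np.float64(30.0917), 'tcp_pos': array([ 0.5163, -0.0454,  0.1198]), 'wrist_force': array([-4.6787,  0.317 , 15.9572]), 'wrist_torque': array([0.117 , 1.5419, 0.0105]), 'grasp_force': np.float64(55.0065)}
the job is handed in; nothing more can be done
None
```

The job is handed in at about 30 s: the tag hangs centred on the yellow band (about 0.2 mm off by the wrist camera), and the knob is on the spindle with its pointer to the flat, still gripped and held down at the stop with about 16 N.

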